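Spread a snap ring onto an axle stub and hold it at the groove

TASK

Take the red-handled snap-ring pliers, with the ring on their tips, out of their stand and squeeze the handles fully so that the ring spreads; with the ring spread, bring it over the free end of the gear drive's upright axle stub and lower it gently, level, until it lies on the brass washer at the groove. Finish while holding: the program ends with the pliers still in the gripper and the handles still squeezed, keeping the spread ring level at the groove, ready to be checked under the microscope. Leave the jars, bottle, dish, screwdriver and tin where they are.

Things in the scene. Friction and masses are not known exactly. Their poses are not given: they have to be found in the camera images.
- handles (a point): Point midway between the pliers' two flat red handles (each 14 mm wide along x, tops 25 mm above this point), the height to grasp. Axes: z up along the pliers, x towards the ring, y from handle to handle: fingers close along y. Relaxed, the handles splay in a V: 50 mm over their outer faces here, 59 mm at the top; fully squeezed, parallel and 32 mm apart over their outer faces.
- ring (a point): Middle of the dark steel snap ring, 3.5 mm thick, level at the pliers' foot, fixed to their tips: 30 mm along the pliers' x and 128 mm below handles; same axes. Spread: 39 mm across inside, 49 mm outside, this point in the middle of its opening; lugs on the pliers' side reach 31 mm from it. Relaxed: 29 mm wide inside, too narrow for the stub. In the stand it is 34 mm above the table.
- pliers_left (a joint): How far the pliers are squeezed, rad: 0 relaxed, 0.16 fully squeezed against a stop (ring fully spread). Sprung open: about 7 N on each handle to begin, 11 N to hold it fully squeezed. Both handles move alike.
- pliers: The snap-ring pliers with ring, 155 mm tall, about 0.2 kg, standing upright, tips down; lift them straight up out of the stand. Origin on their axis at the level of the ring's underside, 130 mm below handles; same axes. A steel cross bar, 88 mm long along y, 63 mm below handles, rests in the stand's notches (open upwards, 6 mm deep).
- stand: Fixed white and aluminium stand of the pliers, base 115 x 110 x 12 mm, with two notched posts up to 102 mm high. Origin at the table surface, below the pliers' axis; its axes are those of the standing pliers.
- drive: Fixed gear drive: blue housing 120 x 120 x 35 mm, on it a white toothed gear (102 mm across) and a brass washer (72 mm across, its top 55.5 mm above the table), through whose middle the upright steel stub stands. Origin at the table surface, below the stub's axis; z up.
- groove (a point): Point on the stub's axis half-way up its 5 mm wide groove, 58 mm above the table. The groove begins at the top of the brass washer (2.5 mm below this point), so a ring lying on the washer is at the groove.
- stub_end (a point): Centre of the stub's free upper end (stub 32 mm in diameter, small chamfer), 80 mm above the table, 22 mm above the groove. Nothing stands above it.
- jar_amber: Loose amber jar with a gold lid, 60 mm across, 85 mm tall; bystander. Origin at its underside.
- jar_clear: Loose clear jar with a gold lid, 68 mm across, 95 mm tall; bystander. Origin at its underside.
- dish: Loose glass dish, 90 mm across, 16 mm tall; bystander. Origin at its underside.
- screwdriver: Loose blue screwdriver lying flat, 200 mm long, 26 mm thick; bystander. Origin under its middle.
- reagent: Loose white bottle with a blue cap, 56 mm across, 120 mm tall; bystander. Origin at its underside.
- tin: Loose orange tin with a grey lid, 92 x 62 x 28 mm; bystander. Origin at its underside.
Mind the look-alikes: they are no part of the job. Leave any green or purple look-alike of the drive alone.

How it is judged (in metres and radians):
On the way, in this order (a step that is already met when the one before it is completed fails the run):
1. the pliers are lifted out of the stand by the gripper (z of pliers in the frame of stand above 0.045 m and contact force between pliers and stand below 0.1 N and contact force between the fingers and pliers above 1 N), for 0.1 s.
2. the ring, spread, is above the free end of the stub (z of ring in the frame of stub_end above 0.001 m and horizontal distance between ring and stub_end below 0.01 m and value of joint pliers_left above 0.12 rad), for 0.1 s.
At the end, for the whole second after the job is handed in: Ring middle within 5 mm of the stub's axis and within 2.5 mm above or 3 mm below the groove's middle, level within 0.1 rad, pliers squeezed past 0.12 of 0.16 rad, gripped by the fingers (over 3 N), still, pressing on the drive with under 30 N and clear of the stand (horizontal distance between ring and groove below 0.005 m and z of ring in the frame of groove between -0.003 and 0.0025 m and angle between ring's own z axis and vertical below 0.1 rad and value of joint pliers_left above 0.12 rad and contact force between the fingers and pliers above 3 N and contact force between pliers and drive below 30 N and contact force between pliers and stand below 0.1 N and linear speed of pliers below 0.02 m/s); the arm keeps its last pose, push and grip.
It fails at once if the pliers or ring are rammed against the drive (more than 45 N) (contact force between pliers and drive above 45 N).
It fails at once if a jar, the bottle, dish, screwdriver or tin is moved by more than 30 mm (distance of any of jar_amber, jar_clear, dish, screwdriver, reagent, tin from where it was at the start of the episode above 0.03 m).
It also fails if it takes over 45 s, if anything falls off the work surface, if the arm or the gripper's body presses on something with over 40 N, if the wrist force passes 120 N, or if a joint passes its speed limit or range.

ROBOT

A 6-joint arm with a two-finger parallel gripper is mounted at the origin on the work surface. World frame = base frame: x ahead of the robot, y to its left, z up, the work surface at z = 0. Lengths are in m, angles in degrees, forces in N, time in s.
With the tool pointing down it reaches from about 0.325 to 0.775 m from the base axis. Payload 5.5 kg.
Tool frame: the origin (TCP) lies at the centre of the arm's flange, where the gripper is bolted on; the fingertips stand 182 mm ahead of it and the grasp point (between the pads) lies 163 mm ahead of it; z points along the fingers, y is the line along which they close (so a half turn about z gives the same grasp; the last joint's range is limited). The gripper opens to 88 mm and grips with 3 to 60 N. Pads are 20 mm wide; open, the fingers measure 115 mm over their backs; the gripper's body (75 mm by 178 mm) begins 61 mm behind the grasp point.
Start: joints at [64.246, 5.22, 70.514, -0, 104.267, -3.249], TCP at [0.23, 0.554, 0.405] pointing down, gripper open.
Joint ranges: [-164.24, 164.24], [-49.07, 125.15], [9.68, 141.18], [-86.29, 266.29], [3.28, 154.24], [-151.56, 151.56]. Speed limits (degrees/s): [147.25, 147.25, 172.46, 180, 180, 180].

INTERFACE

Orientations are given as [roll, pitch, yaw] about the fixed x, y, z axes, in that order (R = Rz(yaw) Ry(pitch) Rx(roll)).
In Python, from station import r gives the robot as it stands. The module is installed in compiled form; this text tells all that it offers. Calls block until the motion is done:
- r.reach(position, orientation): joint-space move of the TCP to a pose.
- r.servo_line(position, rotation=None, speed=0.15): straight line of the TCP; rotation=None keeps the orientation; speed is the mean speed in m/s.
- r.move_joints(angles): joint-space move.
- r.let_go() and r.grab(squeeze=None): open the fingers fully, or close them until they stop; squeeze is the grip in N (None keeps the last).
- r.wait(seconds).
- r.inverse_kinematics(position, orientation): joint angles nearest the present ones, or None.
- r.sense(): the state.
- r.snapshot(name): name is "scene" or "top"; returns a dict with "frame" (384x512x3 uint8, red, green, blue), "fx", "fy", "cx", "cy" (pixels), "R" (3x3) and "t" (3): a world point X has camera coordinates R X + t. Camera axes: x right, y down, z forward; pixel columns grow to the right and rows downward; lengths in m; the calibration is good to about 2 mm. A picture is of the moment at which its call begins. There is no depth.
A pose or a line that the arm cannot do raises r.IKError and nothing moves.
- r.hand_in(): hands the job in; it is judged then, once.
The state is a dict: "clock": time; "joints": joint angles; "joint_vel": joint speeds; "joint_torque": joint torques, N m; "tcp_pos": TCP position; "orientation": TCP orientation; "contact_force": force on the tool from outside, world axes, zero at the start; "torque": the same for the moment, N m; "opening": finger opening in m; "gripper_force": force on a finger pad.
Only numpy, scipy, OpenCV 4.12 (cv2) and the standard library are available. Lean on these libraries where they do the work, as an engineer would, in place of code of your own. Each camera call takes 0.05 s, during which the arm holds its last target. There are 200 camera calls.

## Working session

There is one attempt and no reset: what is moved stays moved. The work goes in short steps, each a Python script; the robot and the scene stay as the last script left them, time stands still between calls to the robot, and variables do not carry over. Pictures are saved under pics/ and viewed, at most 10 in all, crops included, and the job is handed in when it is done.

```bash
mkdir -p pics
python3 - <<'E'
from station import r
import cv2,pickle
d={}
for n in("scene","top"):
    s=r.snapshot(n);d[n]=s;cv2.imwrite(f"pics/{n}0.png",s["frame"][:,:,::-1])
    print(n,s["fx"],s["cx"],s["cy"],s["R"],s["t"], -s["R"].T@s["t"])
pickle.dump(d,open("s0.pkl","wb"));print(r.sense())
E
```

```text
scene 378.66868653282745 254.35388535452861 194.31106478248446 [[ 0.25524018  0.9667903   0.01299886]
 [ 0.64547352 -0.16036962 -0.74675667]
 [-0.71987248  0.19899273 -0.66497031]] [-0.19433219 -0.24718371  1.5097507 ] [ 1.2959799  -0.1521917   0.82187941]
top 411.12883820552685 259.97068245402806 188.0947888178537 [[ 0.01459088 -0.9997585   0.01643324]
 [-0.99020329 -0.01673008 -0.13862738]
 [ 0.13886883 -0.01424955 -0.99020826]] [0.02912958 0.57134716 1.19082314] [0.39995659 0.05564993 1.25788858]
{'clock': 0.1, 'joints': array([ 6.42457333e+01,  5.25758826e+00,  7.05741699e+01,  1.38675750e-05,
        1.04267686e+02, -3.24821925e+00]), 'joint_vel': array([ 0.03636321, -0.11096703, -0.24327586,  0.05159365, -0.04321819,
       -0.00419063]), 'joint_torque': array([ 2.13581086e-03, -4.47857201e+01, -4.07569778e+01,  7.00187730e-02,
        2.84135150e-02, -1.14975483e-04]), 'tcp_pos': array([0.22968562, 0.5543457 , 0.40364028]), 'orientation': array([-1.79900717e+02, -5.64808236e-03,  1.57493951e+02]), 'contact_force': array([-0.44685758,  0.82199567, -0.67056185]), 'torque': array([-0.03807245,  0.04144715,  0.02086129]), 'gripper_force': 0.0, 'opening': 0.0878347085853915}
```

View pics/scene0.png

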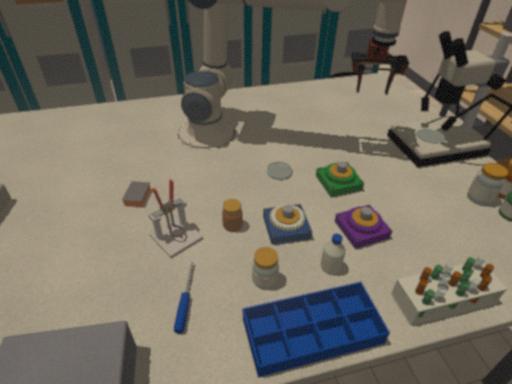

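View pics/top0.png

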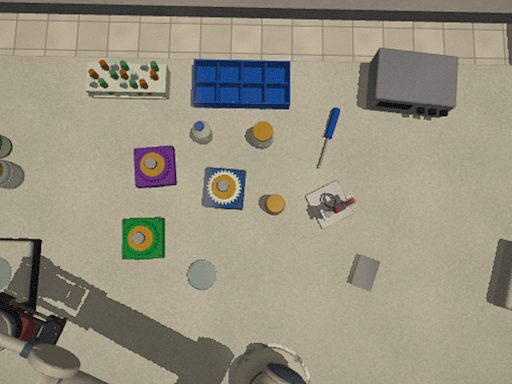

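The scene view shows the pliers in their stand around (170,215) and the blue drive at (288,222). In the top view the stand is at (330,203) with handles towards (345,203), and the drive's stub is at about (224,187). I'll zoom in on both and compute the colour masks.

```bash
cat > h.py <<'E'
import numpy as np,cv2
def ray(s,u,v,z):
    d=s["R"].T@np.array([(u-s["cx"])/s["fx"],(v-s["cy"])/s["fy"],1]);c=-s["R"].T@s["t"]
    return c+d*(z-c[2])/d[2]
def proj(s,X):
    p=s["R"]@np.asarray(X)+s["t"];return np.array([s["fx"]*p[0]/p[2]+s["cx"],s["fy"]*p[1]/p[2]+s["cy"]])
def tri(s1,p1,s2,p2):
    P=[np.array([[s["fx"],0,s["cx"]],[0,s["fy"],s["cy"]],[0,0,1]])@np.c_[s["R"],s["t"]] for s in(s1,s2)]
    X=cv2.triangulatePoints(P[0],P[1],np.array(p1,float),np.array(p2,float));return (X[:3]/X[3]).ravel()
def blobs(s,m,lo=8):
    n,l,st,c=cv2.connectedComponentsWithStats(m.astype(np.uint8))
    return [(i,st[i],c[i].round(1)) for i in range(1,n) if st[i][4]>=lo],l
E
python3 - <<'E'
import pickle;from h import *
d=pickle.load(open("s0.pkl","rb"))
a=d["top"]["frame"][158:233,185:385];b=d["scene"]["frame"][177:252,120:320]
cv2.imwrite("pics/z0.png",np.vstack([cv2.resize(x,None,fx=4,fy=4,interpolation=cv2.INTER_CUBIC) for x in(a,b)])[:,:,::-1])
for n in d:
    s=d[n];f=s["frame"].astype(int);R,G,B=f[...,0],f[...,1],f[...,2]
    m=(R>90)&(R>2.2*G)&(R>2.2*B)
    print(n,"red");[print(x) for x in blobs(s,m)[0]]
    hsv=cv2.cvtColor(s["frame"],cv2.COLOR_RGB2HSV)
    m=(hsv[...,0]>100)&(hsv[...,0]<122)&(hsv[...,1]>120)&(hsv[...,2]>40)
    print("blue");[print(x) for x in blobs(s,m,40)[0]]
E
```

```text
scene red
blue
(7, array([333, 234,   9,   9,  61], dtype=int32), array([336.6, 238.3]))
(8, array([ 244,  283,  145,   93, 8583], dtype=int32), array([312.7, 327.8]))
(9, array([175, 293,  14,  40, 327], dtype=int32), array([181.6, 313. ]))
top red
(3, array([334, 207,   5,   5,  15], dtype=int32), array([335.9, 208.8]))
blue
(1, array([ 193,   59,   97,   50, 4533], dtype=int32), array([241.8,  83.6]))
(2, array([325, 108,  15,  31, 210], dtype=int32), array([332.1, 122.4]))
(3, array([195, 121,   9,   9,  55], dtype=int32), array([199., 125.]))
(4, array([211, 168,  34,  41, 346], dtype=int32), array([233.3, 189.2]))
```

View pics/z0.png

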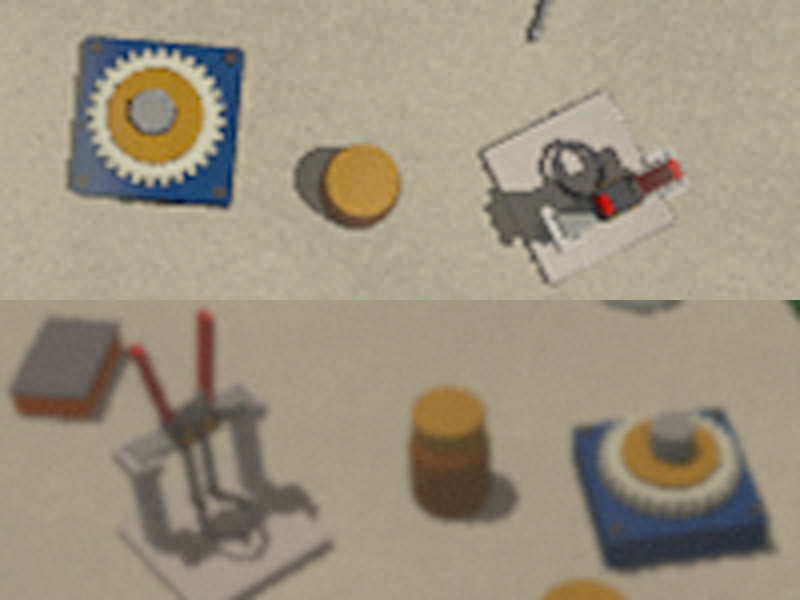

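The crop shows, in the top view, the handle tops at (336.2,209.1) and (354,200), the ring at (327.5,198) and the stub end at (223.1,185.4). In the scene view the handle tops are at (153.6,190) and (171.1,180.6), and the stub end at (288,207).

Run:
```python
import pickle;from h import *
d=pickle.load(open("s0.pkl","rb"));T,S=d["top"],d["scene"]
# handle-top centroids by red mask near the picks
for n,pk in(("top",[(336,209),(354,200)]),("scene",[(154,190),(171,181)])):
    f=d[n]["frame"].astype(int)
    for u,v in pk:
        w=f[v-5:v+6,u-5:u+6];q=(w[...,0]>150)&(w[...,1]<90);y,x=np.nonzero(q);print(n,u,v,len(x),x.mean()+u-5 if len(x) else 0,y.mean()+v-5 if len(x) else 0)
a=ray(T,336,209,.187);b=ray(T,354,200,.187)
print("handles top",a,b,(a+b)/2,np.linalg.norm(a-b))
print(tri(T,(336.1,209.),S,(153.8,189)),tri(T,(354,200),S,(171.2,179.5)))
print("ring",ray(T,327.5,198,.034))
for p in[(305,196.5),(335,181),(353.5,213),(323,229)]:print("base corner",ray(T,*p,.012))
# stub: grey pixels inside washer; washer hull
f=T["frame"][165:210,203:245];hsv=cv2.cvtColor(f,cv2.COLOR_RGB2HSV)
br=((hsv[...,0]>10)&(hsv[...,0]<28)&(hsv[...,1]>140)).astype(np.uint8)
c=max(cv2.findContours(br,0,1)[0],key=cv2.contourArea);e=cv2.fitEllipse(cv2.convexHull(c));print(e)
u,v=e[0][0]+203,e[0][1]+165;print("washer",u,v,ray(T,u,v,.0555))
m=((hsv[...,1]<60)&(cv2.drawContours(np.zeros_like(br),[c],-1,1,-1)>0)).astype(np.uint8)
mm=cv2.moments(m,True);u,v=mm["m10"]/mm["m00"]+203,mm["m01"]/mm["m00"]+165;print("stub",mm["m00"],u,v,ray(T,u,v,.08),ray(T,u,v,.075))
print("stub tri",tri(T,(223.1,185.3),S,(288,206.5)))
for n,p in(("amber",(275,203.5)),("clear",(263,131))):print(n,ray(T,*p,.085))
```

```text
top 336 209 9 336.1111111111111 208.44444444444446
top 354 200 8 353.0 199.75
scene 154 190 3 154.0 189.0
scene 171 181 0 0 0
handles top [ 0.49820781 -0.15975585  0.187     ] [ 0.5227075  -0.20750183  0.187     ] [ 0.51045766 -0.18362884  0.187     ] 0.053664821445805505
[ 0.49992374 -0.18583718  0.15871541] [ 0.52281312 -0.18121833  0.21369894]
ring [ 0.54497892 -0.16528437  0.034     ]
base corner [ 0.55106434 -0.10031976  0.012     ]
base corner [ 0.60062545 -0.19283104  0.012     ]
base corner [ 0.50290198 -0.24828971  0.012     ]
base corner [ 0.45293499 -0.15482393  0.012     ]
((20.309778213500977, 21.397287368774414), (23.204294204711914, 23.24924659729004), 166.4818115234375)
washer 223.30977821350098 186.3972873687744 [0.57181165 0.14660153 0.0555    ]
stub 93.0 222.6451612903226 185.58064516129033 [0.5706623  0.14673142 0.08      ] [0.57138693 0.14711805 0.075     ]
stub tri [0.57111694 0.14615022 0.08498263]
amber [ 0.52056862 -0.00497965  0.085     ]
clear [0.73398935 0.03234197 0.085     ]
```

Run:
```python
import pickle;from h import *
from station import r
d=pickle.load(open("s0.pkl","rb"));T,S=d["top"],d["scene"]
print(tri(T,(336.1,208.7),S,(171.1,180)),tri(T,(353.7,200),S,(153.8,189.5)))
print(ray(S,171.1,180,.187),ray(S,153.8,189.5,.187))
h=np.array([.511,-.1835])
for yaw in(28,-152):
  for p,y in((np.r_[h,.325],yaw),(np.r_[h,.46],yaw),(np.r_[.544,.146,.45],yaw),(np.r_[.544,.146,.349],yaw),(np.r_[.544,.157,.349],yaw-50)):
    q=r.inverse_kinematics(p,[180,0,y]);print(yaw,y,None if q is None else np.round(q,0))
yaw=28
r.reach(list(h)+[.46],[180,0,yaw]);print(r.sense()["tcp_pos"],r.sense()["clock"])
for n in("scene","top"):
    s=r.snapshot(n);d[n]=s
a=d["top"]["frame"][158:233,265:385];b=d["scene"]["frame"][100:250,90:250]
cv2.imwrite("pics/z1.png",cv2.resize(b,None,fx=4,fy=4,interpolation=cv2.INTER_CUBIC)[:,:,::-1])
```

```text
[ 0.49919955 -0.16003995  0.18526457] [ 0.52328919 -0.20708523  0.18239799]
[ 0.5015107  -0.15964062  0.187     ] [ 0.52918186 -0.20585529  0.187     ]
28 28 [-23.  -4.  88.  -0.  96.  39.]
28 28 [-23.  -3.  73.  -0. 110.  39.]
28 28 [ 12.   0.  71.  -0. 109.  74.]
28 28 [12. -1. 82. -0. 98. 74.]
28 -22 [ 13.  -0.  82.  -0.  98. 125.]
-152 -152 [ -23.   -4.   88.    0.   96. -141.]
-152 -152 [ -23.   -3.   73.    0.  110. -141.]
-152 -152 [  12.    0.   71.    0.  109. -106.]
-152 -152 [  12.   -1.   82.    0.   98. -106.]
-152 -202 [ 13.  -0.  82.   0.  98. -55.]
[ 0.51124964 -0.18286661  0.45991354] 2.8917
```

View pics/z1.png

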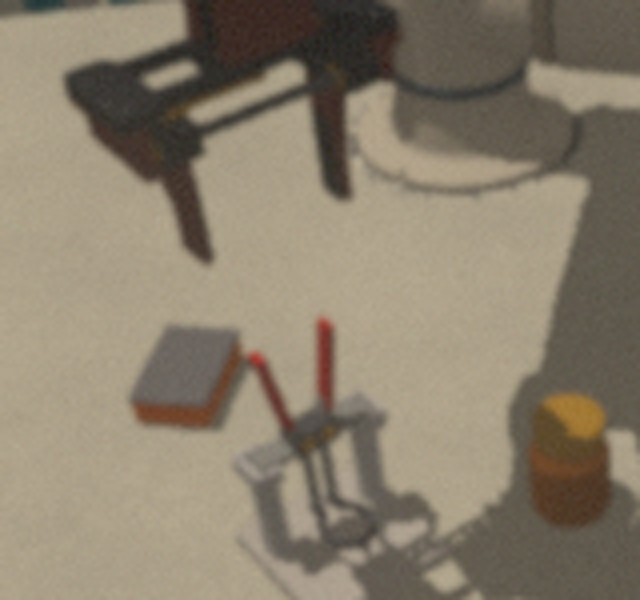

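The fingers straddle the handles and line up with them: fingertips at about (141,164) and (176,148) in the full image, handle tops at (154,189) and (171,180). Next I descend, squeeze and lift.

Run:
```python
from station import r
from h import *
import pickle
def st(t):
    s=r.sense();print(t,round(s["clock"],2),s["tcp_pos"].round(4),s["orientation"].round(2),s["contact_force"].round(1),round(s["opening"],4),round(s["gripper_force"],1))
h=[.511,-.1835]
r.servo_line(h+[.326],speed=.12);st("down")
r.grab(35);st("grab")
r.wait(.3);st("hold")
r.servo_line(h+[.341],speed=.05);st("lift1")
r.servo_line(h+[.45],speed=.12);r.wait(.2);st("lift2")
d={n:r.snapshot(n) for n in("scene","top")};pickle.dump(d,open("s1.pkl","wb"))
b=d["scene"]["frame"][70:220,90:250]
cv2.imwrite("pics/z2.png",cv2.resize(b,None,fx=4,fy=4,interpolation=cv2.INTER_CUBIC)[:,:,::-1])
```

```text
down 4.26 [ 0.5112 -0.1836  0.3271] [ 1.7992e+02 -6.0000e-02  2.8000e+01] [-0.7  0.3  0.5] 0.0876 0.0
grab 5.17 [ 0.5109 -0.1833  0.3285] [ 1.799e+02 -1.100e-01  2.800e+01] [-2.3  2.2  9.4] 0.0313 35.0
hold 5.47 [ 0.511  -0.1833  0.3284] [ 1.799e+02 -1.100e-01  2.800e+01] [-2.4  1.9  9.6] 0.0309 35.0
lift1 5.92 [ 0.511  -0.1835  0.3408] [-1.7999e+02  1.0000e-02  2.8000e+01] [-0.4  0.2 -2.4] 0.031 35.0
lift2 7.17 [ 0.511  -0.1835  0.4491] [-1.7993e+02  6.0000e-02  2.8000e+01] [-0.5 -0.6 -2.5] 0.031 35.0
```

View pics/z2.png

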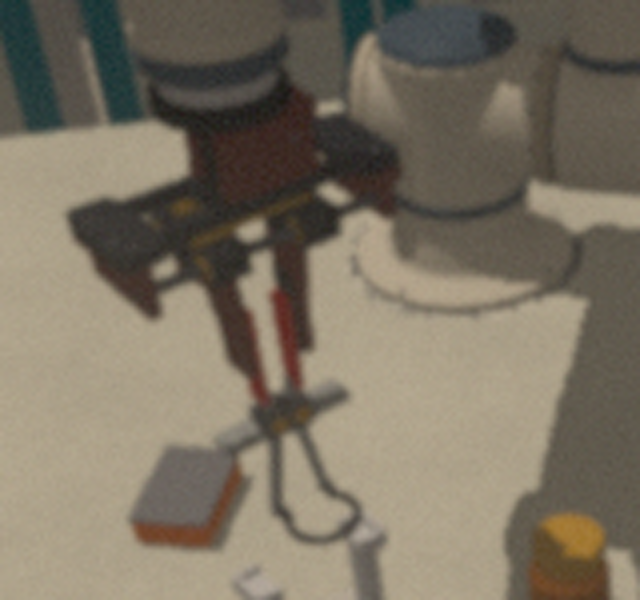

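The pliers are out of the stand, fully squeezed (opening 31 mm) and hang straight, with the spread ring centred near (170,198) in the full scene image. Next I carry them above the stub, ring facing the scene camera, and measure the ring against the stub.

Run:
```python
from station import r
from h import *
import pickle
S=np.array([.571,.1467]);yaw=-15;a=np.radians(yaw)
t=S-.03*np.array([np.cos(a),np.sin(a)])
r.reach(list(t)+[.425],[180,0,yaw]);r.wait(.3)
s=r.sense();print(s["clock"],s["tcp_pos"],s["orientation"],s["contact_force"],s["opening"])
d={n:r.snapshot(n) for n in("scene","top")};pickle.dump((d,s),open("s2.pkl","wb"))
z=s["tcp_pos"][2]-.291
print("expect ring px",proj(d["scene"],[*S,z]),proj(d["top"],[*S,z]),"stub",proj(d["scene"],[*S,.08]))
b=d["scene"]["frame"][150:250,235:335];c=d["top"]["frame"][140:240,175:275]
cv2.imwrite("pics/z3.png",np.hstack([cv2.resize(q,None,fx=4,fy=4,interpolation=cv2.INTER_CUBIC) for q in(b,c)])[:,:,::-1])
```

```text
8.8583 [0.54219415 0.15373389 0.4250715 ] [-1.79997625e+02 -7.62256879e-03 -1.50624287e+01] [-0.6206319  -0.65248202 -2.33944217] 0.03088479864090056
expect ring px [288.97872515 193.48597543] [221.22130271 182.62672584] stub [287.57263462 207.74081322]
```

View pics/z3.png

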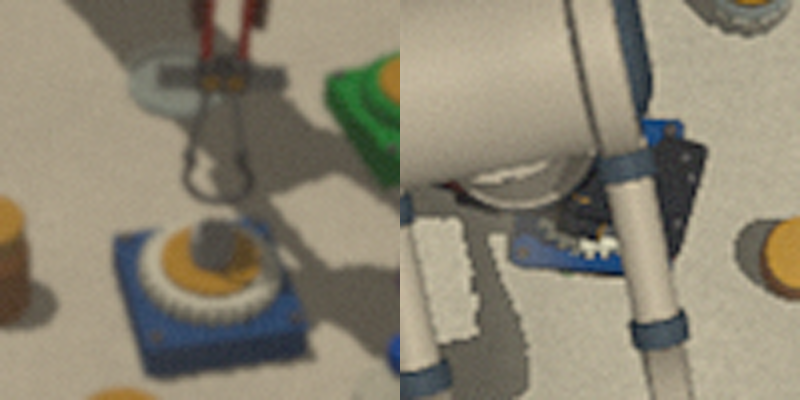

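The scene half shows the spread ring, centred near (289.5,193), above the stub end at about (288,208). The arm hides it in the top view. I'll compare the ring's outline in numbers with the projected circle.

Run:
```python
import pickle;from h import *
d,s=pickle.load(open("s2.pkl","rb"));S=d["scene"];g=cv2.cvtColor(S["frame"],cv2.COLOR_RGB2GRAY)
print(" "*4,*range(277,303))
for v in range(182,204):print(v,*[f"{x:3d}" for x in g[v,277:303]])
z=s["tcp_pos"][2]-.291;th=np.linspace(0,2*np.pi,181)
for R in(.0195,.0245):
  for dz in(-.00175,.00175):
    P=np.array([proj(S,[.571+R*np.cos(t),.1467+R*np.sin(t),z+dz]) for t in th]);print(R,dz,P.min(0).round(1),P.max(0).round(1))
```

```text
277 278 279 280 281 282 283 284 285 286 287 288 289 290 291 292 293 294 295 296 297 298 299 300 301 302
182 155 153 141 122 100  87  78  76  82  88  91  89  92  86  89  88  83  78  78  85  90  89  89  90  87  90
183 159 156 153 140 119  87  73  77  84  85  89  90  87  86  89  90  85  77  79  84  91  86  89  86  86  92
184 158 157 158 149 132  96  77  82  82  88  89  87  89  87  89  86  84  78  80  82  87  88  85  89  90  89
185 153 160 156 151 134  98  79  83  86  89  89  92  91  90  86  87  83  78  77  83  89  87  89  87  89  91
186 156 156 157 146 124  97  87  93  95  90  86  87  88  88  88  88  83  80  79  79  86  87  88  88  87  86
187 156 157 155 141 109  87  91 115 115 101  90  89  90  90  92  88  81  76  73  72  84  88  90  89  89  87
188 156 155 154 127  95  78  94 126 135 121 100  88  90  86  86  87  78  67  65  68  79  84  89  85  86  85
189 161 156 151 129  90  73  90 126 147 141 121 102  91  89  89  85  75  66  56  68  79  86  87  86  89  85
190 157 157 153 134 102  71  87 126 154 155 140 117  99  83  87  87  76  62  57  68  77  85  88  86  87  84
191 159 155 154 137 102 
[... 851 characters left out ...]
 160 158 154 140 120 104  98  99 103 101  93  84  78  77  75  70  75  78  82  86  91  88  91 112
200 159 159 161 162 160 157 145 130 117 110 102  96  94  91  84  76  72  77  80  87  87  87  87  87  91 111
201 160 158 161 160 163 159 158 153 146 141 136 126 122 124 119 106  97  85  86  83  89  90  91  92  90  95
202 160 160 157 162 158 160 159 159 158 155 149 152 149 147 149 139 119  98  91  87  90  87  90  88  88  92
203 160 160 159 161 162 165 162 160 154 154 147 151 149 149 151 147 133 112  96  88  83  82  82  87  88  90
0.0195 -0.00175 [281.8 189.3] [296.  198.7]
0.0195 0.00175 [281.9 188.4] [296.2 197.8]
0.0245 -0.00175 [280.  188.1] [297.9 200. ]
0.0245 0.00175 [280.1 187.2] [298. 199.]
```

Run:
```python
import pickle;from h import *
d=pickle.load(open("s0.pkl","rb"));th=np.linspace(0,2*np.pi,181)
for n,(u0,v0,w,h) in(("scene",(262,200,55,35)),("top",(203,165,42,45))):
    s=d[n];f=s["frame"][v0:v0+h,u0:u0+w];hsv=cv2.cvtColor(f,cv2.COLOR_RGB2HSV)
    br=((hsv[...,0]>10)&(hsv[...,0]<28)&(hsv[...,1]>130)&(hsv[...,2]>70)).astype(np.uint8)
    c=max(cv2.findContours(br,0,1)[0],key=cv2.contourArea);p=c[:,0,:]+[u0,v0]
    P=np.array([proj(s,[.571+.036*np.cos(t),.1467+.036*np.sin(t),.0555]) for t in th])
    print(n,p.min(0),p.max(0),"pred",P.min(0).round(1),P.max(0).round(1))
    if n=="scene":
        e=cv2.fitEllipse(cv2.convexHull(c[c[:,0,1]>8]));print("ell",e[0][0]+u0,e[0][1]+v0,e[1]);print("pred c",proj(s,[.571,.1467,.0555]))
g=cv2.cvtColor(d["scene"]["frame"],cv2.COLOR_RGB2HSV)
print("S:"," "*2,*range(278,299))
for v in range(200,220):print(v,*[f"{x:3d}" for x in g[v,278:299,1]])
```

```text
scene [276 208] [298 222] pred [274.5 205.3] [299.5 222.9]
ell 287.06225776672363 214.59950256347656 (16.5723819732666, 22.9976863861084)
pred c [286.96604081 213.89041467]
top [212 175] [235 198] pred [211.  174.6] [235.5 198.8]
S:    278 279 280 281 282 283 284 285 286 287 288 289 290 291 292 293 294 295 296 297 298
200  54  52  53  52  52  53  55  55  53  55  48  54  54  50  53  53  51  50  50  53  51
201  55  53  49  52  51  51  53  47  55  52  49  53  49  52  56  54  51  52  52  50  51
202  54  54  49  54  50  50  48  53  52  54  54  51  51  53  54  50  48  50  50  51  54
203  50  49  52  55  52  52  53  51  49  52  47  52  52  55  50  49  48  41  42  43  50
204  52  50  50  49  54  49  46  45  45  46  44  43  45  45  39  35  30  14  11  25  33
205  49  52  54  56  58  51  43  34  39  40  38  36  39  32  28  25  19   7  37  29   6
206  50  60  64  75  70  50  36  34  36  32  29  27  33  36  32  47  45  23   8   9  21
207  63  77  95 103  97  56  35  34  35  34  27  34  29  34  46  59  72  59  45  32   5
208  93 121 143 148 102  55  33  31  35  29  35  33  29  30  40  71 101  95 
[... 279 characters left out ...]
 168 168 165 154 114  56  28  31  33  34  29  38  34  36  55 114 157 180 165 165 129
213 172 172 172 154 123  62  39  34  37  34  41  34  30  45  65 117 154 174 186 168 149
214 172 175 167 157 135  85  33  37  31  28  39  30  31  48  61 103 144 169 173 171 157
215 169 170 166 163 152 113  62  35  33  27  41  26  33  46  85 119 147 169 168 169 160
216 173 182 171 178 162 146 120  69  53  51  50  37  50  74 108 144 162 165 173 180 163
217 173 169 166 167 170 174 152 127 121 114  96  93 121 126 143 165 173 173 181 174 159
218 173 168 171 173 177 172 172 165 161 170 149 143 163 154 169 163 166 174 167 172 140
219 150 174 163 177 173 172 173 173 174 175 179 162 171 180 171 161 170 174 175 156 107
```

Stub and washer in the scene view agree with the top-view estimate to about 0.3 px. The ring's row is 0.6 px low, which fits a grip about 3 mm higher on the handles, so ring ≈ TCP − 0.294. I'll descend in small steps, watching the force.

Run:
```python
from station import r
from h import *
import pickle
s=r.sense();f0=s["contact_force"];x,y=.571-.03*np.cos(np.radians(-15)),.1467-.03*np.sin(np.radians(-15))
r.servo_line([x,y,.384],speed=.06);z=.384
while z>.3475:
    r.servo_line([x,y,z],speed=.02);r.wait(.15)
    s=r.sense();f=s["contact_force"]-f0;print(round(z,4),s["tcp_pos"].round(4),f.round(1),s["torque"].round(2),round(s["clock"],1))
    if abs(f[2])>4 or np.hypot(f[0],f[1])>4:break
    z-=.002 if z>.356 else .001
d={n:r.snapshot(n) for n in("scene","top")};pickle.dump((d,s),open("s3.pkl","wb"))
b=d["scene"]["frame"][150:250,235:335]
cv2.imwrite("pics/z4.png",cv2.resize(b,None,fx=6,fy=6,interpolation=cv2.INTER_CUBIC)[:,:,::-1])
```

```text
0.384 [0.542  0.1545 0.3842] [-0.5  1.3 -1.1] [ 0.02  0.13 -0.03] 10.2
0.382 [0.542  0.1545 0.382 ] [-0.3  0.3 -0.2] [0.04 0.1  0.04] 10.6
0.38 [0.542  0.1545 0.38  ] [ 0.3  0.9 -0.2] [-0.    0.15 -0.03] 11.0
0.378 [0.542  0.1545 0.378 ] [-0.5 -0.2 -0. ] [ 0.04  0.18 -0.01] 11.4
0.376 [0.542  0.1545 0.376 ] [-1.   1.  -0.3] [-0.01  0.11  0.05] 11.8
0.374 [0.542  0.1545 0.374 ] [-0.2  0.3 -0.3] [-0.01  0.1   0.03] 12.2
0.372 [0.542  0.1545 0.372 ] [-0.2  0.5 -1. ] [ 0.04  0.19 -0.01] 12.6
0.37 [0.542  0.1545 0.37  ] [-0.4  0.1 -0.1] [-0.03  0.16  0.01] 13.0
0.368 [0.542  0.1545 0.368 ] [-0.4  0.3 -0.1] [-0.01  0.13 -0.06] 13.4
0.366 [0.542  0.1545 0.366 ] [-0.   0.6 -1.3] [0.03 0.12 0.02] 13.8
0.364 [0.542  0.1545 0.364 ] [-0.2  0.6 -0.3] [ 0.02  0.19 -0.01] 14.2
0.362 [0.542  0.1544 0.362 ] [-0.8 -0.2 -0.1] [ 0.09  0.17 -0.02] 14.6
0.36 [0.542  0.1545 0.3601] [-0.   1.5  0.1] [0.05 0.16 0.02] 15.0
0.358 [0.542  0.1545 0.358 ] [-1.   0.5 -0.1] [0.01 0.19 0.01] 15.4
0.356 [0.542  0.1545 0.356 ] [-0.5  1.4 -1.7] [-0.04  0.14  0.03] 15.8
0.355 [0.542  0.1545 0.355 ] [-0.6  1.4  0.2] [0.02 0.15 0.01] 16.2
0.354 [0.542  0.1544 0.354 ] [-0.9  1.6 -0.1] [0.01 0.13 0.03] 16.6
0.353 [0.542  0.1545 0.353 ] [-0.4  0.2  0.3] [ 0.05  0.16 -0.02] 17.0
0.352 [0.542  0.1545 0.3522] [-0.5  0.2  1.4] [0.07 0.19 0.06] 17.4
0.351 [0.5419 0.1545 0.3521] [-3.3  1.4  7. ] [-0.04  0.62 -0.05] 17.8
```

View pics/z4.png

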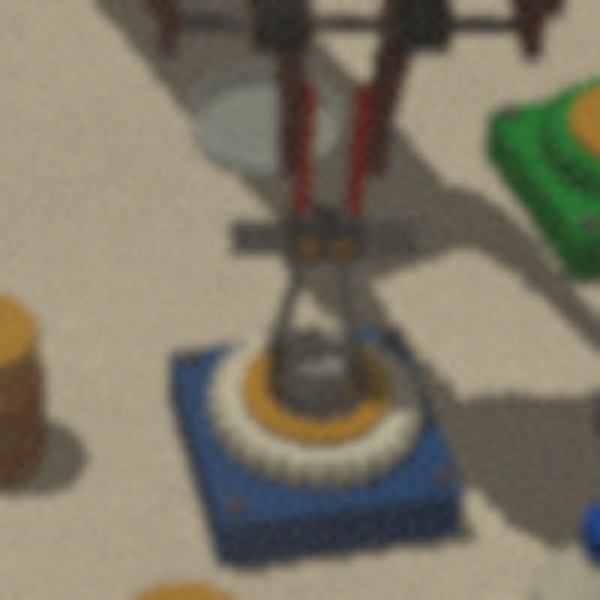

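Contact came at TCP z 0.352, which is where the ring should meet the washer (0.0573 + 0.2944). There was no side load on the way down, and the picture shows the ring around the stub on the washer. I'll ease the push slightly, check and hand in.

Run:
```python
from station import r
p=r.sense()["tcp_pos"]
r.servo_line([.54202,.15446,.3516],speed=.01);r.wait(.6)
s=r.sense();print(s["clock"],s["tcp_pos"],s["orientation"],s["contact_force"],s["opening"],s["gripper_force"],abs(s["joint_vel"]).max())
if abs(s["contact_force"][2]+2.4)<15 and s["opening"]<.033: print(r.hand_in())
```

```text
18.7417 [0.54197275 0.15451145 0.35211466] [-1.79977559e+02 -2.54998855e-02 -1.49950677e+01] [-1.55660151  0.45051141  6.50118236] 0.030946150890792782 35.00873386859894 0.1318281910305511
the job is handed in; nothing more can be done
None
```

I handed the job in at 18.7 s: the spread ring lies on the brass washer around the stub, with the handles still squeezed at 35 N and a light push of about 9 N on the drive; no verdict came back.

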